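Tap a block down onto its parallels in the bench vise

TASK

The aluminium block nipped in the bench vise still stands proud and slightly rocked above its two parallels: take the brass-nosed drift from its leaning cradle and, with the drift only, push the block firmly down, without hammering it, until it beds on both parallels and clamps them so tight that neither could be slid. Leave the parallels where they lie under the block and disturb nothing else on the bench. Then lay the drift back in its cradle and let go.

Things in the scene. Friction and masses are not known exactly. Their poses are not given: they have to be found in the camera images.
- vise: Fixed bench vise, grey, base 160 x 270 mm. Origin: centre of its underside on the bench; z up, x along the jaws (roughly to the robot's left), y the clamping direction (roughly towards the robot). Bed at z 60 mm; on it two jaws, 130 mm long in x and 34 mm thick, inner faces at y +-43 mm, tops at z 112 mm. The screw handle sticks out to y -136 mm (far side).
- lamp (a point): Centre of the underside of the work lamp on the vise, a grey housing 50 mm (vise x) x 185 mm (vise y) x 50 mm high, underside 245 mm above the bench, straight over the block; its 20 mm post stands at vise x 60, y -112 mm. A gripper pointing down over the block hits it; a tool leaning about 35 deg towards vise -x (robot's right) passes beside it.
- block: Aluminium block, 110 mm (vise x) x 84 mm (vise y) x 45 mm high, held between the jaws; origin: centre of its underside, z its up axis. Fully seated its underside is 84 mm, its top 129 mm above the bench, level. It starts 4 to 10 mm too high, rocked up to 0.05 rad about the vise's x axis to either side.
- block_top (a point): Centre of the block's top face. The jaws nip the block: it only slides up and down and rocks about the vise's x axis, and stays where it is left. About 3 N at the middle moves it down (14 N of friction less 11 N of weight); rocking has 0.12 N m of friction. What stays clamped after a push is what the push exceeded this friction by.
- tap_near (a point): Good spot to push: on the block's top face, 28 mm towards the robot (vise +y) from the middle and 25 mm towards vise -x, clear of the lamp. A slow push of 20 to 25 N here, then at tap_far, again until the block gives no more on either side, and a last one half-way between them, clamps both parallels.
- tap_far (a point): The same spot 28 mm on the far side (vise -y) of the middle.
- parallel_near_mid (a point): Centre of the near parallel, a loose steel bar 160 mm long (its x) x 12 mm x 24 mm high, standing on edge on the vise bed at vise y +31 mm under the block; its ends stick out about 25 mm past the block. 2 to 3 N slides it until the block clamps it.
- parallel_far_mid (a point): Centre of the far parallel, the same bar at vise y -31 mm.
- parallel_near: The near parallel; origin at the centre of its underside.
- parallel_far: The far parallel; origin at the centre of its underside.
- drift_mid (a point): Loose drift, 125 mm long, 0.3 to 0.55 kg: square steel shank 24 x 24 x 90 mm on a round brass nose 30 mm across. This point is on its axis, 62 mm from the nose end; z runs from nose to shank end, y across the cradle. It starts leaning 35 deg from vertical in the cradle, shank end towards cradle -x (robot's right), flats facing cradle +-y.
- drift_grip (a point): Where to grip the drift: on its axis, 85 mm from the nose end, across the flats that face its own +-y (24 mm), with the tool leaning as the drift leans. The top 60 mm of the shank stands free of the cradle. Grip it hard (about 60 N), as the push at a lean twists it in the fingers.
- drift_nose (a point): Centre of the ball end (15 mm radius) of the drift's nose; on a level face it touches 15 mm below this point, however it leans.
- drift: The drift; origin at its nose end, z along its axis towards the shank end.
- cradle: Fixed yellow board, 22 mm thick, 130 mm wide, from 75 mm to -x to 115 mm to +x of its origin (underside; its x points roughly to the robot's left), with a dark steel trough, 37 mm wide inside, leaning 35 deg to cradle -x: foot plate, side cheeks 55 mm and shank rest 58 mm up from the foot plate. Three bobs on pins at x 88 to 95 mm, 100 mm high.
- cradle_rest (a point): Where drift_mid lies when the drift is home in the cradle with its nose on the foot plate.
- spare_parallel: Bystander: a spare steel bar 150 x 14 x 30 mm lying on the bench on the robot's side of the work; origin under its middle.
- compound_can: Bystander: dark can, 70 mm across, 100 mm high, near the back; origin under its middle.
- felt_wheel: Bystander: grey felt wheel 100 mm across, 25 mm thick, lying flat; origin under its middle.
- wire_brush: Bystander: hand brush 200 mm long with a wooden handle, on the right; origin under it.
- spanner: Bystander: spanner 170 mm long, lying on the left; origin under it.
- bar_stock: Bystander: dark steel bar 200 x 40 x 30 mm, back right; origin under its middle.
Not all that is in view belongs to the job. Leave any green or purple look-alike of the drift alone.

How it is judged (in metres and radians):
On the way, in this order (a step that is already met when the one before it is completed fails the run):
1. the drift is out of its cradle (distance between drift_mid and cradle_rest above 0.08 m), for 0.2 s.
2. the block has been driven down on its seat, both parallels clamped (contact force between each of parallel_near, parallel_far and block above 1.5 N), for 0.2 s.
At the end, for the whole second after the job is handed in: The block rests on both parallels (less than 2 mm high, less than 0.025 rad off level) and presses on each with more than 1.5 N; each parallel lies within 15 mm along and 8 mm across of its place under the block; the drift lies at rest in its cradle, its middle within 20 mm of home (all of step 2 and x of parallel_near_mid in the frame of vise between -0.015 and 0.015 m and y of parallel_near_mid in the frame of vise between 0.023 and 0.039 m and x of parallel_far_mid in the frame of vise between -0.015 and 0.015 m and y of parallel_far_mid in the frame of vise between -0.039 and -0.023 m and z of block in the frame of vise below 0.086 m and angle between block's own z axis and vertical below 0.025 rad and distance between drift_mid and cradle_rest below 0.02 m and linear speed of drift below 0.02 m/s); the robot touches nothing.
It fails at once if the block is pushed with the gripper or arm instead of the drift (contact force between any of the fingers, the arm and block above 2 N).
It fails at once if the block is hammered (more than 80 N) (contact force between drift and block above 80 N).
It fails at once if another thing on the bench is knocked away (distance of any of spare_parallel, compound_can, felt_wheel, wire_brush, spanner, bar_stock from where it was at the start of the episode above 0.03 m).
It also fails if it takes over 72 s, if anything falls off the work surface, if the arm or the gripper's body presses on something with over 40 N, if the wrist force passes 120 N, or if a joint passes its speed limit or range.

ROBOT

A 6-joint arm with a two-finger parallel gripper is mounted at the origin on the work surface. World frame = base frame: x ahead of the robot, y to its left, z up, the work surface at z = 0. Lengths are in mm, angles in rad, forces in N, time in s.
With the tool pointing down it reaches from about 400 to 825 mm from the base axis. Payload 7 kg.
Tool frame: the origin (TCP) lies at the very end of the fingers, on their centre line; the grasp point (between the pads) lies 19 mm behind it; z points along the fingers, y is the line along which they close (so a half turn about z gives the same grasp; the last joint's range is limited). The gripper opens to 88 mm and grips with 3 to 60 N. Pads are 19 mm wide; open, the fingers measure 130 mm over their backs; the gripper's body (78 mm by 193 mm) begins 47 mm behind the grasp point.
Start: joints at [-0.937, 0.359, 0.012, 0, -1.224, -0.288], TCP at [228.764, -635.029, 226.561] pointing down, gripper open.
Joint ranges: [-3.07, 3.07], [-1.43, 2.12], [-1.02, 1.25], [-3.03, 1.67], [-3.05, -0], [-3.03, 3.03]. Speed limits (rad/s): [2.39, 2.39, 3.01, 3.14, 3.14, 3.14].

INTERFACE

Orientations are given as a unit quaternion [x, y, z, w].
In Python, from rig import arm gives the robot as it stands. The module is installed in compiled form; this text tells all that it offers.
- The arm moves only by the tool send_rows, never from a script. Its argument "rows" is one flat list of numbers, 7 for each row, row after row: the shift along the tool's x, y, z in m, then the turn, a rotation vector about the tool's x, y, z in rad, then the opening in per cent of the stroke, from 0 (shut) to 100 (fully open). A call has exactly 10 rows; each row is the pose to reach, as a shift and turn from the pose commanded when the call began, along the tool's axes at that moment; what a row does not reach only later rows make up. A row lasts 1/8 s, in which the tool goes at most 62.5 mm and 10.7 degrees, less where a joint would pass 70% of its speed; a pose out of reach is approached as far as the arm can. A call with a gripper value outside its range is refused whole. The fingers move at their own pace and stop on an object; the grip force is fixed at half the most. Time passes only in rows, so rows that repeat a pose let the fingers close, or fill a call up. It gives the time, the measured TCP pose, the force, the opening and the grip force at its end, in the units of the state.
- arm.get_obs(): the state, without advancing time (a new reading comes with each control period).
- arm.read_camera(name): name is "scene" or "side" or "wrist"; returns the picture (400x640x3 uint8, blue, green, red); there is no depth.
- arm.get_calibration(name): a dict with "camera_matrix" (3x3 intrinsics, pixels), "world_from_camera" (4x4, takes a point from camera to world coordinates); the wrist camera has in their place "mount" (4x4, takes a point from camera to tool coordinates, whose origin is the TCP and whose axes are the flange's). Camera axes: x right, y up, looking along -z (the intrinsics and any distortion apply to the point x, -y, -z); pixel columns grow to the right and rows downward; lengths in mm; the calibration is good to about 2 mm. The wrist camera is an equidistant fisheye: a pixel r from the principal point sees the ray r / f radians off the axis. A picture is of the moment at which its call begins: read the wrist's pose just before it. get_calibration takes no time and is no camera call.
- arm.job_done(): hands the job in; it is judged then, once.
The state is a dict: "clock": time; "joint_pos": joint angles; "joint_vel": joint speeds; "joint_torque": joint torques, N m; "ee_pos": TCP position; "ee_rot": TCP orientation; "wrist_force": force on the tool from outside, world axes, zero at the start; "torque": the same for the moment, N m; "width": finger opening in mm; "gripper_force": force on a finger pad.
Only numpy, scipy, OpenCV 4.12 (cv2) and the standard library are available. Lean on these libraries where they do the work, as an engineer would, in place of code of your own. Each camera call takes 0.05 s, during which the arm holds its last target. There are 200 camera calls.

## Working session

There is one attempt and no reset: what is moved stays moved. The work goes in short steps, Python scripts to look and compute and a tool call to move; the robot and the scene stay as the last step left them, time stands still between calls to the robot, and variables do not carry over. Pictures are saved under pics/ and viewed, at most 13 in all, crops included, and the job is handed in when it is done.

Besides the shell and the picture viewer there is one more tool, called as a command line: name --argument value ..., lists and objects as JSON in quotes. send_rows: Moves the arm, as the interface text tells. Its arguments: {"type":"object","properties":{"rows":{"type":"array"}},"required":["rows"]}

```bash
mkdir -p pics; python3 - <<'E'
from rig import arm
import cv2,numpy as np
for n in("scene","side"):
    cv2.imwrite(f"pics/{n}0.png",arm.read_camera(n)); c=arm.get_calibration(n); print(n,np.round(c["camera_matrix"],1).tolist(),np.round(c["world_from_camera"],3).tolist(),[k for k in c])
o=arm.get_obs(); print(o)
print(arm.get_calibration("wrist"))
E
```

```text
scene [[456.1, 0.0, 320.4], [0.0, 456.1, 196.6], [0.0, 0.0, 1.0]] [[0.266, -0.547, 0.793, 1642.945], [0.964, 0.159, -0.214, -317.755], [-0.009, 0.822, 0.57, 979.893], [0.0, 0.0, 0.0, 1.0]] ['camera_matrix', 'world_from_camera']
side [[374.3, 0.0, 311.2], [0.0, 374.3, 199.7], [0.0, 0.0, 1.0]] [[-0.765, 0.486, -0.423, 26.589], [-0.644, -0.567, 0.514, 617.41], [0.01, 0.665, 0.746, 1031.54], [0.0, 0.0, 0.0, 1.0]] ['camera_matrix', 'world_from_camera']
{'clock': 0.1, 'joint_pos': array([-9.36887936e-01,  3.59328879e-01,  1.11412682e-02, -3.23922652e-04,
       -1.22411236e+00, -2.88091705e-01]), 'joint_vel': array([-0.00094355, -0.00104295,  0.00130575,  0.00028285,  0.0004892 ,
        0.00093137]), 'joint_torque': array([-3.06886621e-03, -5.84163952e+01,  2.93751329e+01,  7.01552019e+00,
        1.01145194e-02, -5.74487035e-05]), 'ee_pos': array([ 228.61970039, -634.62611889,  225.7007966 ]), 'ee_rot': array([-1.71993673e-01,  9.85097755e-01,  7.41079133e-04, -1.98056091e-04]), 'wrist_force': array([ 0.48764468, -0.31622309,  0.5476539 ]), 'torque': array([-0.0132182 , -0.03269014, -0.01088223]), 'gripper_force': 0.0, 'width': 87.86472807752935}
{'camera_matrix': array([[309.70691629,   0.        , 321.66183977],
       [  0.        , 309.70691629, 201.34425326],
       [  0.        ,   0.        ,   1.        ]]), 'mount': array([[-2.20601742e-04,  9.53317760e-01,  3.01968872e-01,
         8.26868927e+01],
       [ 9.99999912e-01,  1.02455181e-04,  4.07092885e-04,
         4.99286970e-01],
       [ 3.57150602e-04,  3.01968935e-01, -9.53317699e-01,
        -1.59359254e+02],
       [ 0.00000000e+00,  0.00000000e+00,  0.00000000e+00,
         1.00000000e+00]])}
```

View pics/scene0.png

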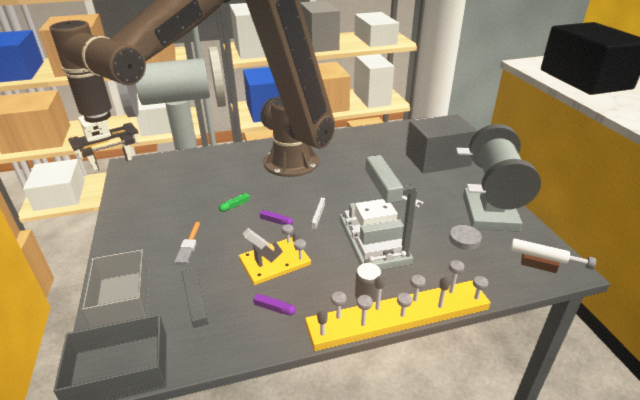

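View pics/side0.png

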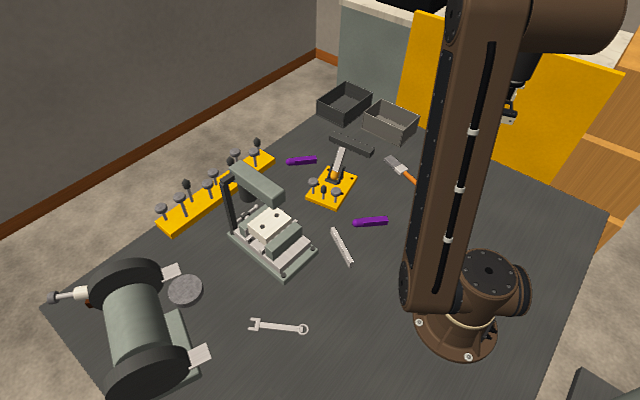

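Scene view: the drift, grey with its shank up to the left, leans in the yellow cradle at (258,240), with the vise at (378,230). Side view: drift at (339,160), vise at (270,235). The candidates are the grey one in the cradle, two purple ones at scene (275,217) and (275,304), and a green one at (235,202). Only the grey one leans in the cradle, so it fits the description. I'll confirm it in enlarged crops.

```bash
python3 - <<'E'
import cv2
a=cv2.imread("pics/scene0.png")[165:285,230:430]; cv2.imwrite("pics/sc.png",cv2.resize(a,None,fx=4,fy=4,interpolation=cv2.INTER_CUBIC))
a=cv2.imread("pics/side0.png")[135:285,220:370]; cv2.imwrite("pics/sd.png",cv2.resize(a,None,fx=4,fy=4,interpolation=cv2.INTER_CUBIC))
E
```

```text
(no output)
```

View pics/sc.png

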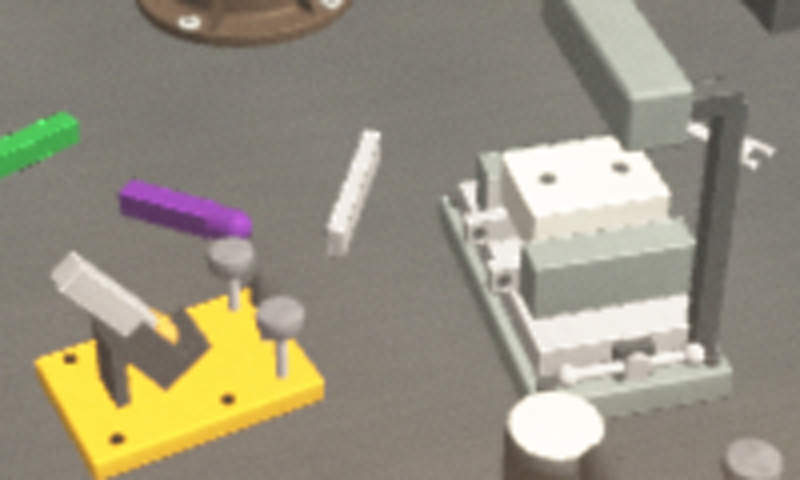

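View pics/sd.png

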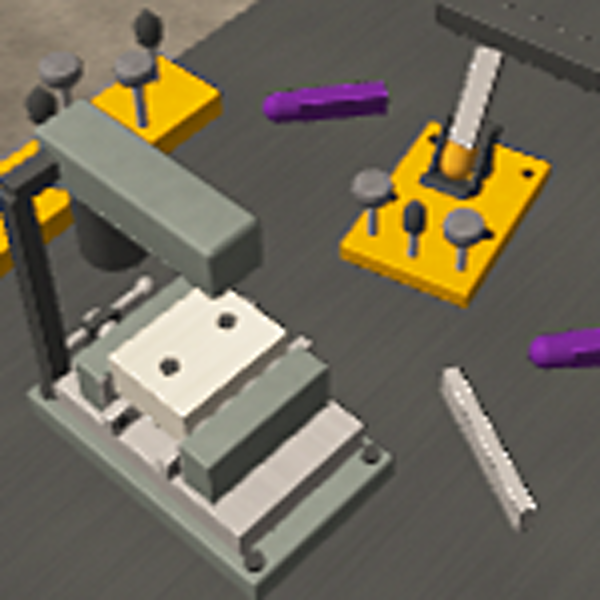

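Both crops show the grey drift with its brass nose in the cradle. In the scene crop its shank end is at (65,270) and the cradle board corners are at (38,362), (98,462), (323,380) and (250,290). The side crop shows the shank end at (488,50). The lamp hangs over the block. Next I fit the poses.

```bash
cat >h.py <<'E'
import numpy as np,cv2
from rig import arm
from scipy.optimize import least_squares
from scipy.spatial.transform import Rotation as R
CAL={n:arm.get_calibration(n) for n in("scene","side")}
def proj(n,p):
    c=CAL[n];T=np.linalg.inv(c["world_from_camera"]);q=np.atleast_2d(p)@T[:3,:3].T+T[:3,3]
    q=q*[1,-1,-1];u=q@c["camera_matrix"].T;return u[:,:2]/u[:,2:]
def cr(n,u):
    o={"scene":(230,165),"side":(220,135)}[n];return np.array(u)/4-.375+o
def place(p,pts):  # p x,y,yaw
    pts=np.atleast_2d(np.array(pts,float));c,s=np.cos(p[2]),np.sin(p[2])
    return pts@np.array([[c,s,0],[-s,c,0],[0,0,1]])+[p[0],p[1],0]
A=np.radians(35)
DX,DY,DZ=np.array([np.cos(A),0,np.sin(A)]),np.array([0,1,0]),np.array([-np.sin(A),0,np.cos(A)])
E
cat >fit.py <<'E'
from h import *
def fit(f,obs,x0):
    def r(x):return np.concatenate([(proj(n,f(x,p))[0]-cr(n,u)) for n,p,u in obs])
    s=least_squares(r,x0,loss="soft_l1");print(np.round(s.x,3),"res",np.round(r(s.x).reshape(-1,2),1).tolist());return s.x
cb=[("scene",(-75,65,22),(38,362)),("scene",(-75,-65,22),(98,462)),("scene",(115,-65,22),(323,380)),("scene",(115,65,22),(250,290)),
("side",(115,-65,22),(342,245)),("side",(115,65,22),(468,295)),("side",(-75,65,22),(550,162)),("side",(-75,-65,22),(435,122))]
C=fit(lambda x,p:place(x,p),cb,[600,-250,1.57])
dr=[("scene",(12,12,125),(75,252)),("side",(-12,-12,125),(475,48)),("side",(-12,12,125),(502,53))]
D=fit(lambda x,p:place(C,np.array([x[0],x[1],x[2]])+p[0]*DX+p[1]*DY+p[2]*DZ),dr,[20,0,30])
vb=[("scene",(-65,-77,112),(525,262)),("scene",(65,-77,112),(693,238)),("side",(-65,77,112),(328,365)),("side",(65,43,112),(183,455)),("side",(65,77,112),(213,468)),("side",(-65,43,112),(298,347)),
("side",(80,135,0),(255,597)),("side",(-80,135,0),(393,467)),("scene",(80,-135,0),(730,388))]
V=fit(lambda x,p:place(x,p),vb,[600,0,1.57])
lb=[("scene",(-25,-92.5,295),(630,98)),("scene",(25,-92.5,295),(690,92)),("scene",(-25,-92.5,245),(632,148)),("scene",(25,-92.5,245),(690,140)),
("side",(25,-92.5,295),(37,130)),("side",(-25,-92.5,295),(80,100)),("side",(-25,92.5,295),(262,220)),("side",(25,92.5,295),(213,262)),("side",(-25,92.5,245),(262,255)),("side",(25,92.5,245),(213,295))]
L=fit(lambda x,p:place(V,np.array(p)+[x[0],x[1],0]),lb,[0,0])
bb=[("side",(55,42,1),(185,437)),("side",(55,42,0),(185,412)),("side",(55,-42,0),(110,355)),("side",(-55,42,0),(287,333)),("scene",(-55,42,0),(503,152)),("scene",(-55,-42,0),(537,212)),("scene",(55,-42,0),(667,187))]
B=fit(lambda x,p:place(V,[p[0]+x[2],p[1],x[0]+x[1]*p[1]]),[b for b in bb if b[1][2]==0],[135,0,0])
np.savez("fit.npz",C=C,D=D,V=V,L=L,B=B)
E
python3 fit.py
```

```text
[ 590.997 -202.35     1.795] res [[-1.1, -0.4], [-0.7, 0.9], [0.9, -0.1], [0.9, -1.3], [-0.4, 0.0], [0.5, 0.2], [0.6, 0.1], [-1.2, -0.7]]
[16.707 -4.717 47.699] res [[1.1, 0.5], [1.0, -0.8], [0.2, 0.0]]
[ 575.937  147.985 -111.552] res [[2.3, 2.1], [0.9, 1.3], [1.2, 0.1], [-0.6, -2.6], [-0.1, 0.6], [0.7, -1.2], [1.7, 2.6], [1.4, 2.3], [-0.0, 2.7]]
[  2.047 -37.913] res [[0.2, -0.0], [2.6, -1.2], [-1.6, 2.5], [0.8, 1.9], [-2.0, -0.1], [0.6, -1.4], [0.6, -0.4], [-0.4, -0.7], [1.3, 3.1], [0.9, 3.3]]
[ 1.38442e+02 -2.80000e-02  1.28500e+00] res [[0.1, 1.1], [-0.6, -0.3], [0.5, -0.8], [-0.3, -0.1], [-0.4, -0.2], [1.2, 0.6]]
```

```bash
cat >ov.py <<'E'
from h import *
f=np.load("fit.npz");C,D,V,L,B=[f[k] for k in "CDVLB"]
def box(x0,x1,y0,y1,z0,z1):
    P=np.array([[x,y,z] for x in(x0,x1) for y in(y0,y1) for z in(z0,z1)],float)
    return P,[(i,j) for i in range(8) for j in range(i) if bin(i^j).count("1")==1]
def segs():
    o=[]
    def add(P,E,col):o.extend((P[i],P[j],col) for i,j in E)
    P,E=box(-75,115,-65,65,0,22);add(place(C,P),E,(255,0,0))
    P,E=box(-12,12,-12,12,35,125);add(place(C,D+P[:,:1]*DX+P[:,1:2]*DY+P[:,2:]*DZ),E,(0,0,255))
    for s in((-77,-43),(43,77)):
        P,E=box(-65,65,*s,60,112);add(place(V,P),E,(0,200,0))
    P,E=box(-80,80,-135,135,0,0);add(place(V,P),E,(255,0,255))
    P,E=box(-25+L[0],25+L[0],-92.5+L[1],92.5+L[1],245,295);add(place(V,P),E,(0,255,255))
    P,E=box(-55+B[2],55+B[2],-42,42,0,0);P[:,2]=B[0]+B[1]*P[:,1];add(place(V,P),E,(0,0,255))
    return o
def tile(n,im,x,y,k=4,w=100,h=75):
    t=cv2.resize(im[y:y+h,x:x+w],None,fx=k,fy=k,interpolation=cv2.INTER_CUBIC)
    for a,b,c in segs():
        q=(proj(n,[a,b])-[x,y]+.375)*k
        cv2.line(t,*[tuple(int(v) for v in p) for p in q],c,1,cv2.LINE_AA)
    return t
if __name__=="__main__":
    s,d=cv2.imread("pics/scene0.png"),cv2.imread("pics/side0.png")
    cv2.imwrite("pics/ov.png",np.vstack([np.hstack([tile("scene",s,235,222),tile("side",d,285,140)]),np.hstack([tile("scene",s,335,190),tile("side",d,225,205)])]))
E
python3 ov.py
```

```text
(no output)
```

View pics/ov.png

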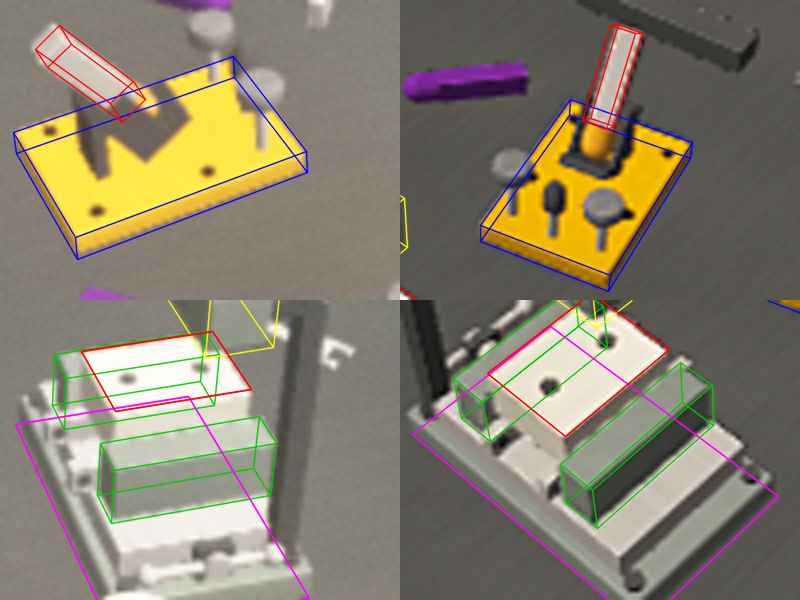

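The overlay matches the board, drift, jaws and block top to within about 1 px (3 mm). Next is a pre-grasp pose on the drift's axis.

```bash
cat >mv.py <<'E'
from h import *
f=np.load("fit.npz");C,D,V,L,B=[f[k] for k in "CDVLB"]
V[2]=np.angle(np.exp(1j*V[2]))
def toolR(yaw,lean=35):   # tool y=frame y, z=-driftaxis
    a=np.radians(lean);z=-np.array([-np.sin(a),0,np.cos(a)]);y=np.array([0,1.,0]);x=np.cross(y,z)
    return R.from_euler("z",yaw)*R.from_matrix(np.c_[x,y,z])
def cur():
    o=arm.get_obs();return o,np.array(o["ee_pos"]),R.from_quat(o["ee_rot"])
def delta(p,r,show=True):
    o,p0,r0=cur();d=r0.inv().apply(np.array(p)-p0)/1000;w=(r0.inv()*r).as_rotvec()
    print("clk",round(o["clock"],2),"at",np.round(p0,1),"shift",np.round(d,4).tolist(),"turn",np.round(w,4).tolist(),"F",np.round(o["wrist_force"],1),"w",round(o["width"],1),"q",np.round(o["joint_pos"],2).tolist())
def drift_pt(s,y=0):return place(C,D+s*DZ+y*DY)[0]
E
python3 - <<'E'
from mv import *
print(C,D,V,L,B)
delta(drift_pt(165,2),toolR(C[2]))
E
```

```text
[ 590.99724689 -202.35038908    1.79544924] [16.70654676 -4.71704373 47.69880505] [575.93682134 147.98548011   1.54499148] [  2.04671734 -37.91252205] [ 1.38442268e+02 -2.77810109e-02  1.28513355e+00]
clk 0.1 at [ 228.6 -634.6  225.7] shift [-0.4807, 0.2061, 0.0431] turn [-0.4404, -0.4977, -1.4014] F [ 0.5 -0.3  0.5] w 87.9 q [-0.94, 0.36, 0.01, -0.0, -1.22, -0.29]
```

send_rows --rows '[-0.2,0.08,-0.02,-0.15,-0.17,-0.47,100,-0.4807,0.2061,0.0431,-0.4404,-0.4977,-1.4014,100,-0.4807,0.2061,0.0431,-0.4404,-0.4977,-1.4014,100,-0.4807,0.2061,0.0431,-0.4404,-0.4977,-1.4014,100,-0.4807,0.2061,0.0431,-0.4404,-0.4977,-1.4014,100,-0.4807,0.2061,0.0431,-0.4404,-0.4977,-1.4014,100,-0.4807,0.2061,0.0431,-0.4404,-0.4977,-1.4014,100,-0.4807,0.2061,0.0431,-0.4404,-0.4977,-1.4014,100,-0.4807,0.2061,0.0431,-0.4404,-0.4977,-1.4014,100,-0.4807,0.2061,0.0431,-0.4404,-0.4977,-1.4014,100]'

```text
clock: 1.35
ee_pos: [612.2, -276.4, 181.5]
ee_rot: [0.746, -0.594, -0.236, -0.187]
wrist_force: [-0.4, -0.3, -0.2]
width: 87.6
gripper_force: 0.0
```

```bash
python3 - <<'E'
from mv import *
delta(drift_pt(165,2),toolR(C[2]))
E
```

```text
clk 1.35 at [ 612.2 -276.4  181.5] shift [0.0001, 0.0014, -0.0017] turn [0.0029, 0.0003, 0.0011] F [-0.4 -0.3 -0.2] w 87.6 q [-0.43, 0.66, 0.45, -0.48, -1.74, 0.66]
```

Reached cleanly. Now a wrist view to refine the drift's position.

```bash
cat >>mv.py <<'E'
WC=arm.get_calibration("wrist")
def wproj(P,p0,r0):
    t=r0.inv().apply(np.atleast_2d(P)-p0);M=np.linalg.inv(WC["mount"]);q=(t@M[:3,:3].T+M[:3,3])*[1,-1,-1]
    K=WC["camera_matrix"];rho=np.hypot(q[:,0],q[:,1]);th=np.arctan2(rho,q[:,2]);return K[:2,2]+K[0,0]*(th/rho)[:,None]*q[:,:2]
def wshot(name,x,y,w,h,k,segs):
    o,p0,r0=cur();im=arm.read_camera("wrist");t=cv2.resize(im[y:y+h,x:x+w],None,fx=k,fy=k,interpolation=cv2.INTER_CUBIC)
    for a,b,c in segs:
        q=(wproj([a,b],p0,r0)-[x,y]+.375)*k
        cv2.line(t,*[tuple(int(v) for v in p) for p in q],c,1,cv2.LINE_AA)
    cv2.imwrite(f"pics/{name}.png",t)
E
python3 - <<'E'
from mv import *
import ov
wshot("w1",120,60,400,300,2,[s for s in ov.segs() if s[2]!=(0,200,0)])
E
```

```text
(no output)
```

View pics/w1.png

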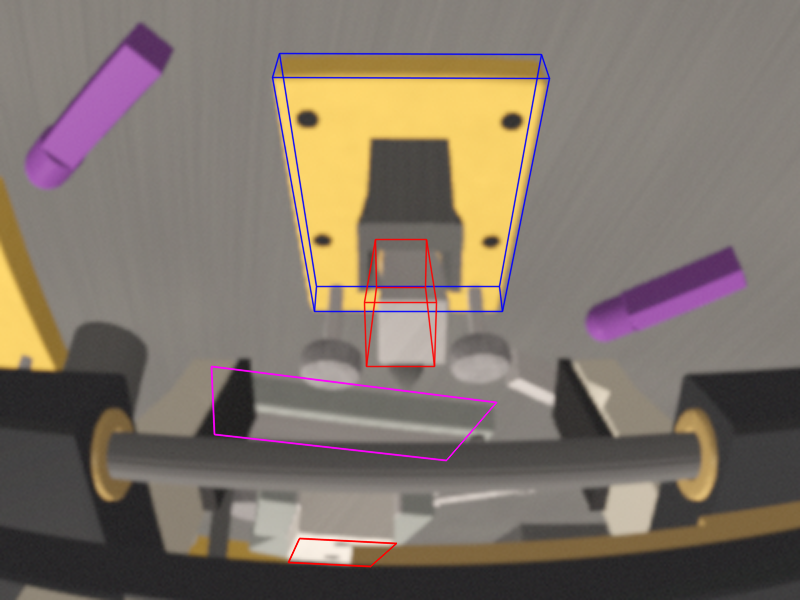

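The wrist view shows the drift's end face at (375–447, 298–363) in the crop. The prediction was (366–436, 302–366), so the drift sits about 3.4 mm further along cradle +y. I correct for that and move in.

```bash
python3 - <<'E'
import numpy as np
from h import DX,DY
f=dict(np.load("fit.npz"));f["D"]=f["D"]+3.4*DY-1.2*DX;np.savez("fit.npz",**f)
E
python3 -c "
from mv import *
delta(drift_pt(66),toolR(C[2]))"
```

```text
clk 1.4 at [ 611.3 -277.7  182.4] shift [0.0008, 0.0015, 0.0986] turn [0.0016, -0.001, -0.0003] F [-0.5 -0.3  0.9] w 87.7 q [-0.43, 0.66, 0.45, -0.48, -1.74, 0.66]
```

send_rows --rows '[0.001,0.0015,0.01,0,0,0,100,0.001,0.0015,0.03,0,0,0,100,0.001,0.0015,0.05,0,0,0,100,0.001,0.0015,0.065,0,0,0,100,0.001,0.0015,0.08,0,0,0,100,0.001,0.0015,0.09,0,0,0,100,0.001,0.0015,0.098,0,0,0,100,0.001,0.0015,0.098,0,0,0,60,0.001,0.0015,0.098,0,0,0,45,0.001,0.0015,0.098,0,0,0,40]'

```text
clock: 2.65
ee_pos: [597.6, -224.9, 102.8]
ee_rot: [0.746, -0.595, -0.234, -0.187]
wrist_force: [0.2, -0.3, -1.1]
width: 63.1
gripper_force: 0.0
```

send_rows --rows '[0,0,0,0,0,0,25,0,0,0,0,0,0,15,0,0,0,0,0,0,0,0,0,0,0,0,0,0,0,0,0,0,0,0,0,0,0,0,0,0,0,0,0,0,0,0,0,0,0,0,0,0,0,0,0,0,0,0,0,0,0,0,0,0,0,0,0,0,0,0]'

```text
clock: 3.9
ee_pos: [597.3, -224.6, 102.5]
ee_rot: [0.746, -0.595, -0.235, -0.187]
wrist_force: [-0.8, -0.4, 0.1]
width: 23.8
gripper_force: 29.9
```

```bash
python3 -c "
from mv import *
delta(drift_pt(66),toolR(C[2]));delta(drift_pt(66+80),toolR(C[2]))"
```

```text
clk 3.9 at [ 597.3 -224.6  102.5] shift [0.0, -0.0001, 0.0018] turn [-0.0001, -0.0015, 0.0002] F [-0.8 -0.4  0.1] w 23.8 q [-0.37, 0.66, 0.26, -0.49, -1.55, 0.7]
clk 3.9 at [ 597.3 -224.6  102.5] shift [0.0001, -0.0001, -0.0782] turn [-0.0001, -0.0015, 0.0002] F [-0.8 -0.4  0.1] w 23.8 q [-0.37, 0.66, 0.26, -0.49, -1.55, 0.7]
```

Gripped: width 23.8 mm, force 30 N. Now I draw it out along its axis.

send_rows --rows '[0,0,-0.005,0,0,0,0,0,0,-0.015,0,0,0,0,0,0,-0.03,0,0,0,0,0,0,-0.045,0,0,0,0,0,0,-0.06,0,0,0,0,0,0,-0.08,0,0,0,0,0,0,-0.1,0,0,0,0,0,0,-0.12,0,0,0,0,0,0,-0.13,0,0,0,0,0,0,-0.13,0,0,0,0]'

```text
clock: 5.15
ee_pos: [614.1, -297.6, 209.1]
ee_rot: [0.746, -0.595, -0.234, -0.187]
wrist_force: [-0.8, 0.3, -4.7]
width: 23.8
gripper_force: 30.0
```

```bash
cat >>mv.py <<'E'
# vise push: nose centre target -> TCP; TCP is at s=GS from nose end
GS=68.
def push_tcp(x,y,zc,lean=35):
    a=np.radians(lean);n=np.array([x,y,zc])+(GS-15)*np.array([-np.sin(a),0,np.cos(a)]);return place(V,n)[0]
E
python3 -c "
from mv import *
for y in(28,0,-28): print(y,push_tcp(-25,y,138.4-.028*y+15))
delta(push_tcp(-25-60,28,190),toolR(V[2]));delta(push_tcp(-25,28,175),toolR(V[2]))"
```

```text
28 [546.51672515  93.32682842 196.03105835]
0 [574.5074032   92.60437296 196.81505835]
-28 [602.49808126  91.88191751 197.59905835]
clk 5.15 at [ 614.1 -297.6  209.1] shift [-0.2912, -0.0061, 0.1734] turn [0.1425, -0.0019, 0.2054] F [-0.8  0.3 -4.7] w 23.8 q [-0.45, 0.66, 0.52, -0.48, -1.81, 0.65]
clk 5.15 at [ 614.1 -297.6  209.1] shift [-0.3303, -0.021, 0.219] turn [0.1425, -0.0019, 0.2054] F [-0.8  0.3 -4.7] w 23.8 q [-0.45, 0.66, 0.52, -0.48, -1.81, 0.65]
```

send_rows --rows '[-0.03,0,0.01,0,0,0.02,0,-0.08,0,0.04,0.04,0,0.06,0,-0.13,-0.005,0.07,0.07,0,0.1,0,-0.18,-0.006,0.1,0.1,0,0.15,0,-0.23,-0.006,0.13,0.1425,-0.002,0.2054,0,-0.26,-0.006,0.155,0.1425,-0.002,0.2054,0,-0.28,-0.006,0.165,0.1425,-0.002,0.2054,0,-0.291,-0.006,0.173,0.1425,-0.002,0.2054,0,-0.291,-0.006,0.173,0.1425,-0.002,0.2054,0,-0.291,-0.006,0.173,0.1425,-0.002,0.2054,0]'

```text
clock: 6.4
ee_pos: [544.8, 32.5, 233.3]
ee_rot: [-0.666, 0.683, 0.21, 0.215]
wrist_force: [-0.0, -0.6, -4.5]
width: 23.3
gripper_force: 30.0
```

```bash
python3 -c "
from mv import *
import ov
a=np.radians(35);P,E=ov.box(-12,12,-12,12,35,125)
delta(push_tcp(-25,28,170),toolR(V[2]))
s=arm.read_camera('side');c=arm.read_camera('scene')
o,p0,r0=cur()
import ov
W=p0+r0.apply(np.c_[-P[:,0],P[:,1],GS-P[:,2]])
ov.segs=lambda S=ov.segs(): S+[(W[i],W[j],(255,0,0)) for i,j in E]
cv2.imwrite('pics/p1.png',np.hstack([ov.tile('side',s,215,160,4,100,130),ov.tile('scene',c,335,150,4,100,130)]))
"
```

```text
clk 6.4 at [544.8  32.5 233.3] shift [-0.0385, -0.0002, 0.0512] turn [0.001, -0.0001, -0.0007] F [-0.  -0.6 -4.5] w 23.3 q [-0.05, 0.23, -0.06, -0.63, -1.35, 0.19]
```

View pics/p1.png

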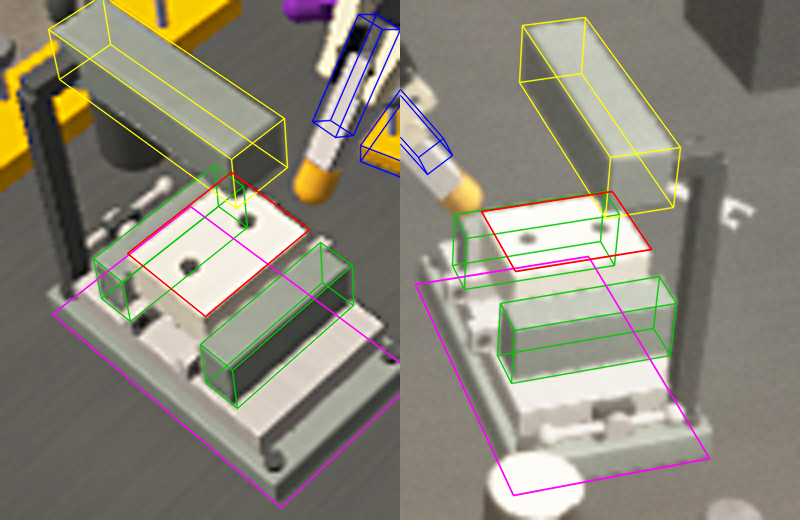

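The view shows the drift held, with its brass nose at side crop (313,185) and scene crop (466,190). That is further out than the model predicts, so I triangulate it.

```bash
cat >>mv.py <<'E'
def tri(us,uc):
    return least_squares(lambda x:np.r_[proj("side",x)[0]-us,proj("scene",x)[0]-uc],[575,100,170])
E
python3 -c "
from mv import *
o,p0,r0=cur()
def g(name,us,uc):
    s=tri(us,uc);print(name,np.round(s.x,1),'res',np.round(s.fun,1),'tool',np.round(r0.inv().apply(s.x-p0),1))
g('ball',[215+313/4,160+185/4],[335+66/4,150+190/4])
g('junction',[215+318/4,160+163/4],[335+50/4,150+183/4])
g('lampcorner -x near bottom',[215+287/4,160+160/4],[335+0,150+0])
print('pred ball',p0+r0.apply([0,0,53]))
import numpy as np
for n in('side','scene'):
    im=arm.read_camera(n).astype(int);b,gg,r=im[...,0],im[...,1],im[...,2]
    m=(r-b>70)&(r-gg>25)
    x0,y0,x1,y1=(270,185,310,225) if n=='side' else (335,180,370,215)
    yy,xx=np.nonzero(m[y0:y1,x0:x1]);print(n,len(xx),xx.mean()+x0,yy.mean()+y0,xx.min()+x0,xx.max()+x0,yy.min()+y0,yy.max()+y0)
"
```

```text
ball [541.6  78.8 166.2] res [-0.2  0.1 -0.2 -0.1] tool [ 0.5  4.3 81.5]
junction [546.1  65.5 177.8] res [ 0.3 -0.1  0.3  0.1] tool [ 4.7 -0.5 64.5]
lampcorner -x near bottom [488.6  97.3 279.6] res [15.1 -7.2 17.6  6.8] tool [-78.5  57.9  -1.4]
pred ball [545.54981721  62.77870044 189.90279933]
side 129 297.5348837209302 202.37209302325581 288 309 190 210
scene 61 350.57377049180326 198.75409836065575 346 355 192 203
```

```bash
python3 -c "
from mv import *
import ov
o,p0,r0=cur();S=[]
for gs,c in((68,(255,0,0)),(96,(0,0,255))):
    P,E=ov.box(-12,12,-12,12,35,125);W=p0+r0.apply(np.c_[-P[:,0],P[:,1],gs-P[:,2]]);S+=[(W[i],W[j],c) for i,j in E]
wshot('w2',170,170,300,225,2.6,S)"
```

```text
(no output)
```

View pics/w2.png

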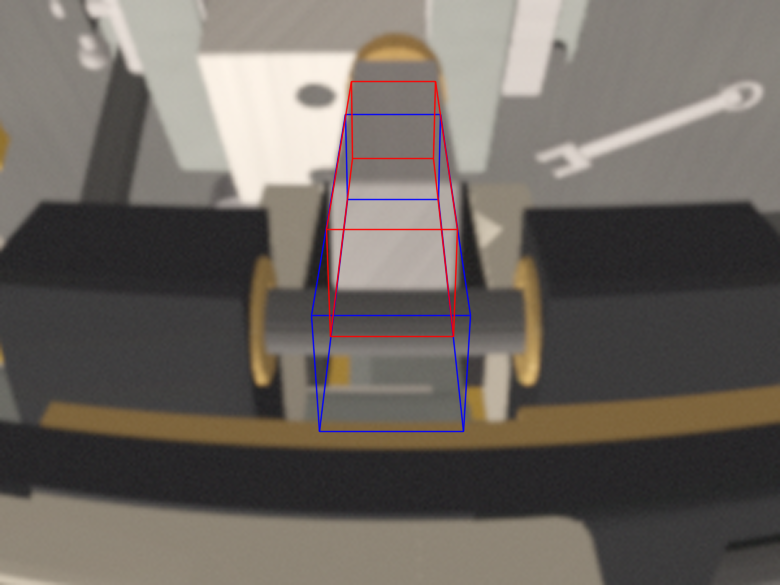

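The wrist view shows the shank end at (330–460,183), lower than even the red model, so the drift has slid about 30–35 mm down through the fingers and is held near its end. I'll press its nose vertically on free bench next to the vise to slide it back up the grip, after checking that the spot is free.

```bash
python3 -c "
from mv import *
def ground(n,u,z=0):
    c=CAL[n];K=c['camera_matrix'];d=np.array([(u[0]-K[0,2])/K[0,0],-(u[1]-K[1,2])/K[1,1],-1.]);T=c['world_from_camera'];d=T[:3,:3]@d;o=T[:3,3];return np.round(o+d*(z-o[2])/d[2])[:2]
for nm,u in dict(bar1=(322,198),bar2=(314.6,227),purA=(260,212),purB=(292,221),green=(247,198),bobL=(288,240)).items(): print(nm,ground('scene',u))
dn=R.from_euler('z',V[2])*R.from_matrix(np.array([[-1,0,0],[0,1,0],[0,0,-1.]]).T)
o,p0,r0=cur();print((dn.as_matrix()).round(2).tolist())
delta([548,25,140],dn)
print('nose now',p0+r0.apply([0,0,105]))
"
```

```text
bar1 [289.  53.]
bar2 [450. -18.]
purA [ 312. -185.]
purB [396. -86.]
green [ 211. -218.]
bobL [ 492. -121.]
[[-0.03, -1.0, 0.0], [-1.0, 0.03, 0.0], [-0.0, 0.0, -1.0]]
clk 6.65 at [544.7  32.7 233.5] shift [0.0599, -0.0036, 0.0722] turn [0.001, 0.6112, -0.0006] F [ 0.8  0.8 -5.1] w 24.0 q [-0.05, 0.23, -0.06, -0.63, -1.35, 0.19]
nose now [546.19609782  92.93233161 147.49525636]
```

send_rows --rows '[0,0,0,0,0.1,0,0,0,0,0,0,0.24,0,0,0,0,0,0,0.38,0,0,0,0,0,0,0.52,0,0,0.005,0,0.005,0,0.6112,0,0,0.015,-0.001,0.015,0,0.6112,0,0,0.03,-0.002,0.035,0,0.6112,0,0,0.045,-0.003,0.055,0,0.6112,0,0,0.055,-0.0036,0.067,0,0.6112,0,0,0.06,-0.0036,0.072,0,0.6112,0,0]'

```text
clock: 7.9
ee_pos: [547.5, 24.7, 139.3]
ee_rot: [-0.698, 0.716, 0.001, -0.001]
wrist_force: [-0.5, -0.0, -4.3]
width: 23.9
gripper_force: 30.0
```

send_rows --rows '[0,0,0.008,0,0,0,0,0,0,0.016,0,0,0,0,0,0,0.024,0,0,0,0,0,0,0.03,0,0,0,0,0,0,0.034,0,0,0,0,0,0,0.037,0,0,0,0,0,0,0.04,0,0,0,0,0,0,0.043,0,0,0,0,0,0,0.046,0,0,0,0,0,0,0.048,0,0,0,0]'

```text
clock: 9.15
ee_pos: [551.6, 25.8, 97.6]
ee_rot: [-0.699, 0.715, -0.003, 0.003]
wrist_force: [-6.5, 1.4, 39.2]
width: 24.0
gripper_force: 30.6
```

The nose touched the bench at TCP z ≈ 97 and the grip held about 44 N axially. The grip is therefore firm, only high on the shank (TCP 97 mm from the nose end). With the gripper body this high I can lean only 20° and still pass the lamp. That also cuts the twist in the fingers.

```bash
sed -i 's/^GS=68./GS=97./' mv.py; python3 -c "
from mv import *
o,p0,r0=cur()
delta([548,25,225],toolR(V[2],20))
print(push_tcp(-32,28,180,20),push_tcp(-32,28,138+15,20))
"
```

```text
clk 9.15 at [551.6  25.8  97.6] shift [0.0009, 0.0026, -0.1274] turn [-0.0067, -0.3487, 0.0046] F [-6.5  1.4 39.2] w 24.0 q [0.4, 0.27, -0.44, 0.0, -0.85, -0.43]
[546.39684655  88.6822746  257.0547949 ] [546.39684655  88.6822746  230.0547949 ]
```

send_rows --rows '[0,0,-0.005,0,0,0,0,0,0,-0.02,0,0,0,0,0,0,-0.04,0,0,0,0,0,0,-0.065,0,0,0,0,0,0,-0.095,0,0,0,0,0,0,-0.125,0,0,0,0,0,0,-0.15,0,-0.1,0,0,0,0,-0.17,0,-0.23,0,0,0,0,-0.175,0,-0.3487,0,0,0,0,-0.175,0,-0.3487,0,0]'

```text
clock: 10.4
ee_pos: [548.2, 23.4, 267.9]
ee_rot: [-0.686, 0.706, 0.121, 0.124]
wrist_force: [0.3, -0.8, -4.3]
width: 23.5
gripper_force: 29.9
```

```bash
python3 -c "
from mv import *
delta(push_tcp(-32,28,175,20),toolR(V[2],20))
im={n:arm.read_camera(n) for n in('side','scene')}
import cv2;[cv2.imwrite('pics/%s2.png'%n,i) for n,i in im.items()]
o,p0,r0=cur()
w=r0.apply([0,0,82])+p0
U=[]
for n in('side','scene'):
    u=proj(n,w)[0];a=im[n].astype(int);m=(a[...,2]-a[...,0]>70)&(a[...,2]-a[...,1]>20)
    yy,xx=np.nonzero(m);k=np.hypot(xx-u[0],yy-u[1])<14;xx,yy=xx[k],yy[k];print(n,'pred',u.round(1),'blob',k.sum(),xx.mean().round(1),yy.mean().round(1),xx.min(),xx.max(),yy.min(),yy.max());U.append([xx.mean(),yy.mean()])
s=tri(*U);print(s.x.round(1),s.fun.round(1),'tool',r0.inv().apply(s.x-p0).round(1))
"
```

```text
clk 10.4 at [548.2  23.4 267.9] shift [-0.0559, 0.0037, 0.0372] turn [-0.0005, 0.0001, -0.0029] F [ 0.3 -0.8 -4.3] w 23.5 q [0.14, 0.15, -0.08, -0.36, -1.3, -0.08]
side pred [297.  195.1] blob 131 302.3 194.9 294 311 189 200
scene pred [344.  193.7] blob 71 342.1 193.7 335 346 187 198
[539.7  44.4 187.6] [-1.4  0.6 -1.4 -0.5] tool [ 8.5  8.4 81.5]
```

send_rows --rows '[-0.01,0.001,0.005,0,0,0,0,-0.02,0.002,0.012,0,0,0,0,-0.03,0.003,0.02,0,0,0,0,-0.04,0.0037,0.027,0,0,0,0,-0.05,0.0037,0.033,0,0,0,0,-0.056,0.0037,0.037,0,0,0,0,-0.056,0.0037,0.037,0,0,0,0,-0.056,0.0037,0.037,0,0,0,0,-0.056,0.0037,0.037,0,0,0,0,-0.056,0.0037,0.037,0,0,0,0]'

```text
clock: 11.75
ee_pos: [546.0, 90.4, 251.8]
ee_rot: [-0.687, 0.705, 0.121, 0.124]
wrist_force: [-0.5, 0.1, -3.8]
width: 23.4
gripper_force: 30.0
```

```bash
python3 -c "
from mv import *
import ov
delta(push_tcp(-32,28,153,20),toolR(V[2],20))
ov.segs=lambda S=ov.segs(): S
s=arm.read_camera('side');c=arm.read_camera('scene')
cv2.imwrite('pics/p3.png',np.hstack([ov.tile('side',s,215,140,4,100,140),ov.tile('scene',c,335,130,4,100,140)]))
"
```

```text
clk 11.75 at [546.   90.4 251.8] shift [0.0091, -0.0005, 0.0199] turn [0.0005, -0.0003, -0.0001] F [-0.5  0.1 -3.8] w 23.4 q [0.27, 0.14, -0.13, -0.36, -1.22, -0.18]
```

View pics/p3.png

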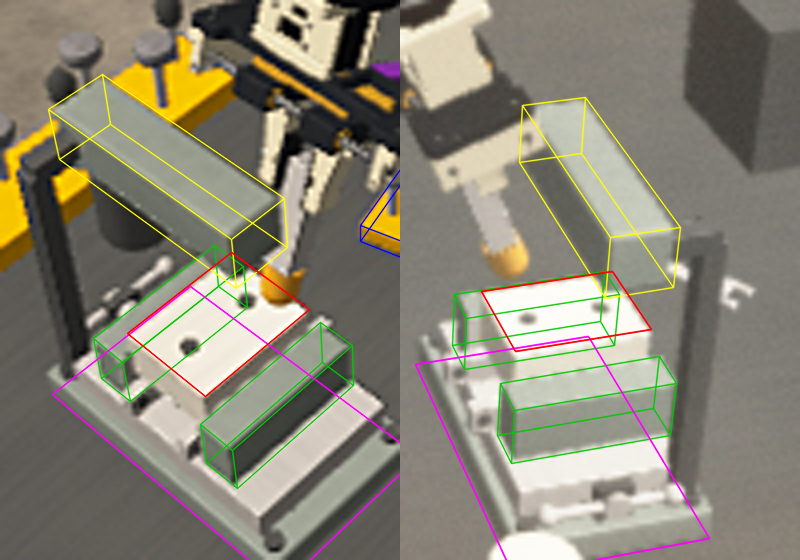

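The nose is over the near tap spot and the lamp is clear. I start the slow descent along the tool axis.

send_rows --rows '[0.002,0,0.005,0,0,0,0,0.004,0,0.01,0,0,0,0,0.006,0,0.014,0,0,0,0,0.006,0,0.017,0,0,0,0,0.006,0,0.019,0,0,0,0,0.006,0,0.021,0,0,0,0,0.006,0,0.023,0,0,0,0,0.006,0,0.025,0,0,0,0,0.006,0,0.0255,0,0,0,0,0.006,0,0.0255,0,0,0,0]'

```text
clock: 13.1
ee_pos: [546.2, 93.9, 225.9]
ee_rot: [-0.687, 0.705, 0.121, 0.124]
wrist_force: [-0.0, -1.3, -2.1]
width: 24.1
gripper_force: 30.0
```

send_rows --rows '[0,0,0.001,0,0,0,0,0,0,0.002,0,0,0,0,0,0,0.003,0,0,0,0,0,0,0.004,0,0,0,0,0,0,0.005,0,0,0,0,0,0,0.006,0,0,0,0,0,0,0.006,0,0,0,0,0,0,0.006,0,0,0,0,0,0,0.006,0,0,0,0,0,0,0.006,0,0,0,0]'

```text
clock: 14.35
ee_pos: [547.5, 94.7, 224.6]
ee_rot: [-0.688, 0.704, 0.119, 0.126]
wrist_force: [-5.8, -7.6, 23.8]
width: 24.0
gripper_force: 30.2
```

send_rows --rows '[0,0,-0.004,0,0,0,0,0,0,-0.012,0,0,0,0,0,0,-0.022,0,0,0,0,0,-0.012,-0.025,0,0,0,0,0,-0.03,-0.025,0,0,0,0,0,-0.048,-0.025,0,0,0,0,0,-0.056,-0.025,0,0,0,0,0,-0.056,-0.025,0,0,0,0,0,-0.056,-0.022,0,0,0,0,0,-0.056,-0.019,0,0,0,0]'

```text
clock: 15.6
ee_pos: [601.4, 88.1, 237.9]
ee_rot: [-0.688, 0.705, 0.121, 0.124]
wrist_force: [0.4, 0.3, -5.1]
width: 23.6
gripper_force: 30.0
```

send_rows --rows '[0,0,0.002,0,0,0,0,0,0,0.004,0,0,0,0,0,0,0.006,0,0,0,0,0,0,0.008,0,0,0,0,0,0,0.0095,0,0,0,0,0,0,0.011,0,0,0,0,0,0,0.0125,0,0,0,0,0,0,0.014,0,0,0,0,0,0,0.014,0,0,0,0,0,0,0.014,0,0,0,0]'

```text
clock: 16.85
ee_pos: [602.0, 92.7, 225.0]
ee_rot: [-0.688, 0.705, 0.121, 0.124]
wrist_force: [-0.3, -1.6, -2.6]
width: 23.9
gripper_force: 30.0
```

send_rows --rows '[0,0,0.001,0,0,0,0,0,0,0.002,0,0,0,0,0,0,0.003,0,0,0,0,0,0,0.004,0,0,0,0,0,0,0.0045,0,0,0,0,0,0,0.005,0,0,0,0,0,0,0.005,0,0,0,0,0,0,0.005,0,0,0,0,0,0,0.005,0,0,0,0,0,0,0.005,0,0,0,0]'

```text
clock: 18.1
ee_pos: [602.9, 93.2, 224.5]
ee_rot: [-0.688, 0.705, 0.119, 0.125]
wrist_force: [-7.2, -6.8, 21.3]
width: 23.6
gripper_force: 30.2
```

Both sides now stop at the same height (224.6 and 224.5 mm) with about 25 N, so the block looks bedded and level. I repeat near, then far lightly, then finish in the middle.

send_rows --rows '[0,0,-0.004,0,0,0,0,0,0,-0.01,0,0,0,0,0,0.012,-0.014,0,0,0,0,0,0.03,-0.014,0,0,0,0,0,0.048,-0.014,0,0,0,0,0,0.056,-0.014,0,0,0,0,0,0.056,-0.014,0,0,0,0,0,0.056,-0.012,0,0,0,0,0,0.056,-0.009,0,0,0,0,0,0.056,-0.006,0,0,0,0]'

```text
clock: 19.35
ee_pos: [546.1, 93.9, 225.2]
ee_rot: [-0.687, 0.705, 0.122, 0.124]
wrist_force: [0.3, 0.4, -5.0]
width: 23.9
gripper_force: 30.0
```

send_rows --rows '[0,0,0.001,0,0,0,0,0,0,0.002,0,0,0,0,0,0,0.003,0,0,0,0,0,0,0.004,0,0,0,0,0,0,0.005,0,0,0,0,0,0,0.0055,0,0,0,0,0,0,0.006,0,0,0,0,0,0,0.006,0,0,0,0,0,0,0.006,0,0,0,0,0,0,0.006,0,0,0,0]'

```text
clock: 20.6
ee_pos: [547.2, 94.7, 224.5]
ee_rot: [-0.688, 0.704, 0.119, 0.126]
wrist_force: [-7.5, -6.6, 23.6]
width: 23.8
gripper_force: 30.3
```

send_rows --rows '[0,0,-0.004,0,0,0,0,0,0,-0.01,0,0,0,0,0,-0.01,-0.014,0,0,0,0,0,-0.02,-0.014,0,0,0,0,0,-0.028,-0.014,0,0,0,0,0,-0.028,-0.014,0,0,0,0,0,-0.028,-0.012,0,0,0,0,0,-0.028,-0.009,0,0,0,0,0,-0.028,-0.007,0,0,0,0,0,-0.028,-0.005,0,0,0,0]'

```text
clock: 21.85
ee_pos: [573.9, 93.5, 224.9]
ee_rot: [-0.688, 0.705, 0.121, 0.124]
wrist_force: [-0.7, -1.1, 3.1]
width: 23.4
gripper_force: 30.0
```

send_rows --rows '[0,0,0.001,0,0,0,0,0,0,0.002,0,0,0,0,0,0,0.003,0,0,0,0,0,0,0.004,0,0,0,0,0,0,0.005,0,0,0,0,0,0,0.0055,0,0,0,0,0,0,0.006,0,0,0,0,0,0,0.006,0,0,0,0,0,0,0.006,0,0,0,0,0,0,0.006,0,0,0,0]'

```text
clock: 23.1
ee_pos: [575.5, 94.1, 224.4]
ee_rot: [-0.688, 0.704, 0.119, 0.126]
wrist_force: [-7.6, -7.6, 24.5]
width: 23.9
gripper_force: 30.4
```

All three spots are solid with nothing more to give. Next I lift off and go back above the cradle.

```bash
python3 -c "
from mv import *
print(drift_pt(97+130))
delta(push_tcp(-60,0,220,20),toolR(V[2],20))
delta(drift_pt(97+130),toolR(C[2],35))"
```

```text
[ 617.78329502 -313.65861144  232.95802738]
clk 23.1 at [575.5  94.1 224.4] shift [0.0073, 0.0006, -0.0799] turn [-0.0052, -0.0011, 0.0038] F [-7.6 -7.6 24.5] w 23.9 q [0.26, 0.21, -0.11, -0.36, -1.17, -0.15]
clk 23.1 at [575.5  94.1 224.4] shift [0.3795, -0.0521, -0.1463] turn [-0.1205, -0.2623, -0.2184] F [-7.6 -7.6 24.5] w 23.9 q [0.26, 0.21, -0.11, -0.36, -1.17, -0.15]
```

send_rows --rows '[0,0,-0.006,0,0,0,0,0,0,-0.014,0,0,0,0,0,0,-0.024,0,0,0,0,0,0,-0.036,0,0,0,0,0,0,-0.05,0,0,0,0,0,0,-0.065,0,0,0,0,0,0,-0.08,0,0,0,0,0,0,-0.09,0,0,0,0,0,0,-0.09,0,0,0,0,0,0,-0.09,0,0,0,0]'

```text
clock: 24.35
ee_pos: [573.0, 64.9, 303.2]
ee_rot: [-0.687, 0.705, 0.122, 0.124]
wrist_force: [-0.6, -1.2, -4.7]
width: 24.0
gripper_force: 29.9
```

```bash
python3 -c "
from mv import *
delta(drift_pt(97+130),toolR(C[2],35))"
```

```text
clk 24.35 at [573.   64.9 303.2] shift [0.3785, -0.0545, -0.0631] turn [-0.1144, -0.2603, -0.2231] F [-0.6 -1.2 -4.7] w 24.0 q [0.21, 0.16, 0.01, -0.35, -1.35, -0.17]
```

send_rows --rows '[0.03,-0.004,-0.005,0,-0.02,0,0,0.08,-0.01,-0.015,-0.02,-0.06,-0.05,0,0.13,-0.02,-0.025,-0.05,-0.1,-0.1,0,0.18,-0.028,-0.032,-0.07,-0.15,-0.14,0,0.23,-0.035,-0.04,-0.09,-0.2,-0.18,0,0.28,-0.042,-0.048,-0.1144,-0.2603,-0.2231,0,0.325,-0.048,-0.055,-0.1144,-0.2603,-0.2231,0,0.36,-0.052,-0.06,-0.1144,-0.2603,-0.2231,0,0.3785,-0.0545,-0.063,-0.1144,-0.2603,-0.2231,0,0.3785,-0.0545,-0.063,-0.1144,-0.2603,-0.2231,0]'

```text
clock: 25.6
ee_pos: [618.2, -314.8, 231.6]
ee_rot: [0.745, -0.595, -0.235, -0.188]
wrist_force: [-0.2, -0.0, -4.6]
width: 24.1
gripper_force: 30.0
```

```bash
python3 -c "
from mv import *
import ov
delta(drift_pt(97+130),toolR(C[2],35))
o,p0,r0=cur()
P,E=ov.box(-12,12,-12,12,35,125);W=p0+r0.apply(np.c_[-P[:,0],P[:,1],97-P[:,2]])
seg=[(W[i],W[j],(0,0,255)) for i,j in E]
BS=ov.segs()
s=arm.read_camera('side');c=arm.read_camera('scene')
ov.segs=lambda: seg+BS[:12]+BS[24:]
f=ov.tile
wshot('w4t',220,170,200,150,2,seg);w=cv2.imread('pics/w4t.png')
ov.segs=lambda: seg
a=f('scene',c,220,190,4,100,75);b=f('side',s,290,110,4,100,75)
P,E=ov.box(-55+B[2],55+B[2],-42,42,129,129);Q=place(V,P);ov.segs=lambda:[(Q[i],Q[j],(0,0,255)) for i,j in E]
d=f('side',s,225,200,4,100,75)
cv2.imwrite('pics/p5.png',np.vstack([np.hstack([a,b]),np.hstack([w,d])]))
"
```

```text
clk 25.6 at [ 618.2 -314.8  231.6] shift [-0.0018, 0.0002, -0.0004] turn [-0.0003, 0.0006, -0.0016] F [-0.2 -0.  -4.6] w 24.1 q [-0.47, 0.68, 0.6, -0.48, -1.87, 0.63]
```

View pics/p5.png

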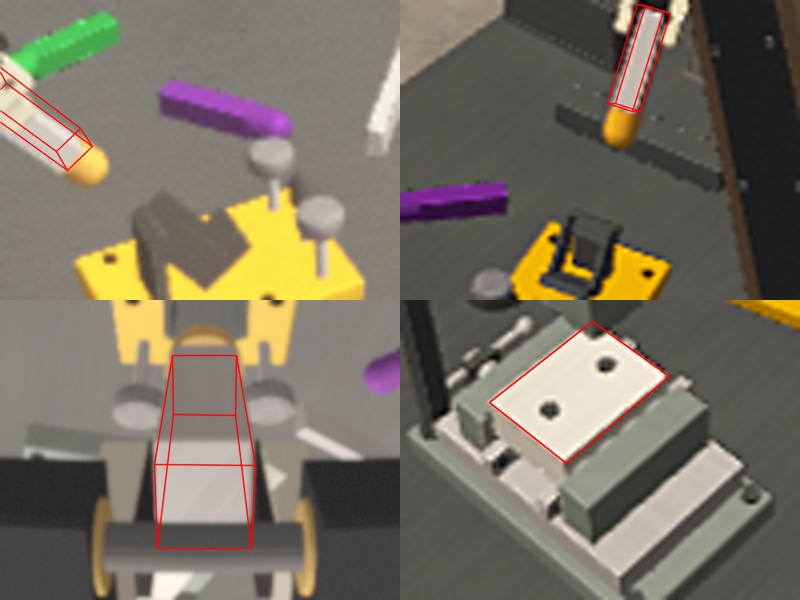

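The block top matches the seated 129 mm outline, and the held drift matches the model (side crop junction (625,107)). The cradle is empty and in line, so I insert slowly.

send_rows --rows '[-0.003,0,0.01,0,0,0,0,-0.003,0,0.025,0,0,0,0,-0.003,0,0.04,0,0,0,0,-0.003,0,0.052,0,0,0,0,-0.003,0,0.062,0,0,0,0,-0.003,0,0.07,0,0,0,0,-0.003,0,0.078,0,0,0,0,-0.003,0,0.085,0,0,0,0,-0.003,0,0.09,0,0,0,0,-0.003,0,0.095,0,0,0,0]'

```text
clock: 27.0
ee_pos: [605.6, -257.5, 158.4]
ee_rot: [0.746, -0.594, -0.235, -0.188]
wrist_force: [-0.5, 1.9, 3.7]
width: 23.9
gripper_force: 30.0
```

```bash
python3 -c "
from mv import *
delta(drift_pt(100),toolR(C[2],35))"
```

```text
clk 27.0 at [ 605.6 -257.5  158.4] shift [0.0043, 0.0007, 0.033] turn [-0.0013, 0.0002, 0.0017] F [-0.5  1.9  3.7] w 23.9 q [-0.41, 0.65, 0.38, -0.48, -1.68, 0.68]
```

A light contact of about 8 N, mostly off the shank rest. I ease off that side and continue.

send_rows --rows '[-0.002,0,0,0,0,0,0,-0.004,0,0,0,0,0,0,-0.004,0,0.003,0,0,0,0,-0.004,0,0.006,0,0,0,0,-0.004,0,0.009,0,0,0,0,-0.004,0,0.012,0,0,0,0,-0.004,0,0.015,0,0,0,0,-0.004,0,0.018,0,0,0,0,-0.004,0,0.018,0,0,0,0,-0.004,0,0.018,0,0,0,0]'

```text
clock: 28.25
ee_pos: [602.6, -245.1, 145.1]
ee_rot: [0.746, -0.594, -0.235, -0.188]
wrist_force: [1.0, -0.4, -4.7]
width: 23.7
gripper_force: 30.0
```

```bash
python3 -c "
from mv import *
delta(drift_pt(100),toolR(C[2],35))
o,p0,r0=cur();print('F in tool',r0.inv().apply(o['wrist_force']-np.array([-.3,0,-4.6])).round(1),o['torque'].round(2))"
```

```text
clk 28.25 at [ 602.6 -245.1  145.1] shift [0.0071, 0.0005, 0.0147] turn [-0.0007, -0.0006, 0.0007] F [ 1.  -0.4 -4.7] w 23.7 q [-0.4, 0.64, 0.34, -0.49, -1.64, 0.68]
F in tool [ 0.6 -1.2 -0.3] [-2.97 -0.59 -0.01]
```

send_rows --rows '[0,0,0.003,0,0,0,0,0,0,0.005,0,0,0,0,0,0,0.007,0,0,0,0,0,0,0.009,0,0,0,0,0,0,0.01,0,0,0,0,0,0,0.011,0,0,0,0,0,0,0.012,0,0,0,0,0,0,0.013,0,0,0,0,0,0,0.014,0,0,0,0,0,0,0.014,0,0,0,0]'

```text
clock: 29.5
ee_pos: [600.7, -237.1, 133.5]
ee_rot: [0.746, -0.594, -0.235, -0.188]
wrist_force: [0.4, 0.5, -6.0]
width: 23.4
gripper_force: 30.0
```

```bash
python3 -c "
from mv import *
delta(drift_pt(100),toolR(C[2],35))
o,p0,r0=cur();print('F in tool',r0.inv().apply(o['wrist_force']-np.array([-.3,0,-4.6])).round(1),o['torque'].round(2))"
```

```text
clk 29.5 at [ 600.7 -237.1  133.5] shift [0.0072, 0.0004, 0.0005] turn [-0.0005, -0.0004, 0.0006] F [ 0.4  0.5 -6. ] w 23.4 q [-0.39, 0.64, 0.31, -0.49, -1.61, 0.69]
F in tool [ 0.5 -0.8  1.3] [-2.96 -0.56 -0.02]
```

send_rows --rows '[0,0,0.001,0,0,0,0,0,0,0.002,0,0,0,0,0,0,0.003,0,0,0,0,0,0,0.004,0,0,0,0,0,0,0.005,0,0,0,0,0,0,0.006,0,0,0,0,0,0,0.006,0,0,0,0,0,0,0.006,0,0,0,0,0,0,0.006,0,0,0,0,0,0,0.006,0,0,0,0]'

```text
clock: 30.75
ee_pos: [600.8, -237.0, 132.5]
ee_rot: [0.747, -0.595, -0.231, -0.187]
wrist_force: [0.3, -11.7, 14.7]
width: 23.8
gripper_force: 30.0
```

```bash
python3 -c "
from mv import *
delta(drift_pt(100),toolR(C[2],35))
o,p0,r0=cur();print('F in tool',r0.inv().apply(o['wrist_force']-np.array([-.3,0,-4.6])).round(1),o['torque'].round(2))"
```

```text
clk 30.75 at [ 600.8 -237.   132.5] shift [0.0067, 0.0006, -0.0003] turn [-0.0033, -0.0066, 0.0028] F [  0.3 -11.7  14.7] w 23.8 q [-0.39, 0.64, 0.31, -0.49, -1.61, 0.69]
F in tool [ -1.5   2.  -22.5] [-1.9   0.58  0.63]
```

The nose is on the foot plate: 22 N axial, exactly where expected. I relax, lay it against the rest and open.

send_rows --rows '[0.001,0,-0.003,0,0,0,0,0.002,0,-0.0045,0,0,0,0,0.004,0,-0.0045,0,0,0,0,0.005,0,-0.0045,0,0,0,0,0.005,0,-0.0045,0,0,0,0,0.005,0,-0.0045,0,0,0,30,0.005,0,-0.0045,0,0,0,40,0.005,0,-0.0045,0,0,0,70,0.005,0,-0.0045,0,0,0,100,0.005,0,-0.0045,0,0,0,100]'

```text
clock: 32.0
ee_pos: [601.5, -240.3, 129.3]
ee_rot: [0.746, -0.594, -0.235, -0.188]
wrist_force: [-0.2, 0.4, -0.3]
width: 59.4
gripper_force: 0.0
```

send_rows --rows '[0,0,0,0,0,0,100,0,0,0,0,0,0,100,0,0,-0.005,0,0,0,100,0,0,-0.015,0,0,0,100,0,0,-0.03,0,0,0,100,0,0,-0.05,0,0,0,100,0,0,-0.07,0,0,0,100,0,0,-0.09,0,0,0,100,0,0,-0.1,0,0,0,100,0,0,-0.1,0,0,0,100]'

```text
clock: 33.25
ee_pos: [614.4, -296.9, 212.0]
ee_rot: [0.746, -0.595, -0.234, -0.188]
wrist_force: [-0.1, -0.2, -0.2]
width: 87.6
gripper_force: 0.0
```

```bash
python3 -c "
from mv import *
o,p0,r0=cur();print(o['clock'],p0.round(1),o['wrist_force'].round(1),o['width'])
for n,(x0,x1,y0,y1) in dict(scene=(230,285,220,260),side=(320,360,135,180)).items():
    a=cv2.imread(f'pics/{n}0.png');b=arm.read_camera(n);best=None
    t=a[y0:y1,x0:x1];r=cv2.matchTemplate(b[y0-12:y1+12,x0-12:x1+12],t,cv2.TM_CCOEFF_NORMED);_,v,_,l=cv2.minMaxLoc(r);print(n,'match',round(v,3),'offset',l[0]-12,l[1]-12,'meandiff',np.abs(t.astype(int)-b[y0:y1,x0:x1]).mean().round(1))
    cv2.imwrite(f'pics/{n}9.png',b)
a=cv2.imread('pics/scene9.png')[200:275,225:325];b=cv2.imread('pics/side9.png')[125:200,290:390];w=arm.read_camera('wrist')[60:360,120:520]
z=lambda i:cv2.resize(i,(400,300),interpolation=cv2.INTER_CUBIC)
c=cv2.imread('pics/side9.png')[195:270,225:325]
cv2.imwrite('pics/fin.png',np.vstack([np.hstack([z(a),z(b)]),np.hstack([z(w),z(c)])]))
"
```

```text
33.25 [ 614.4 -296.9  212. ] [-0.1 -0.2 -0.2] 87.58926147741755
scene match 0.884 offset 0 0 meandiff 8.5
side match 0.993 offset 0 0 meandiff 2.5
```

View pics/fin.png

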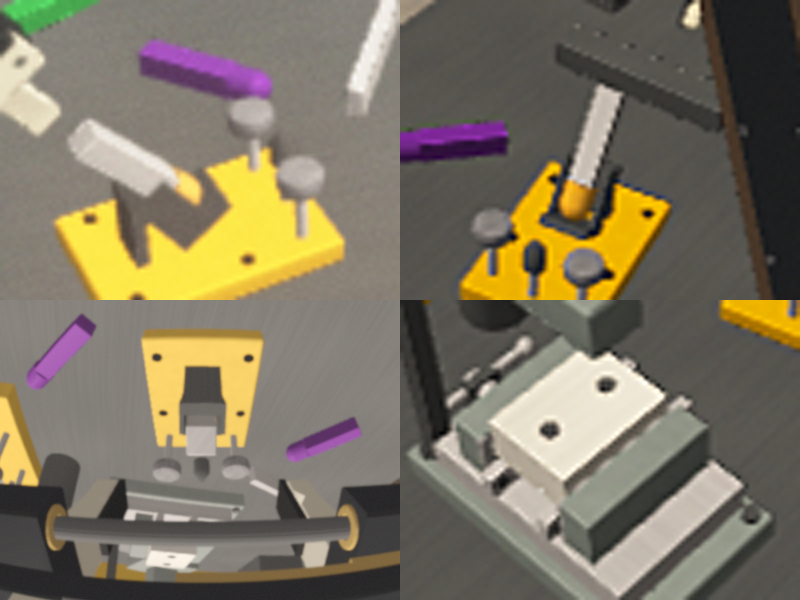

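The drift lies home in its cradle, matching the first picture with zero offset in both views. The block is bedded and level, and the gripper is clear of everything. I hand the job in.

```bash
python3 -c "
from rig import arm
print(arm.job_done())"
```

```text
the job is handed in; nothing more can be done
None
```

The block was pushed down with the drift until it gave no more at near, far or middle (about 25 N each) and its top matched the seated height in the camera view; the drift is back in its cradle and the job was handed in at about 33 s, no verdict returned and the clamping force on the parallels not directly measured.

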